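# Mix a vial on the vortex mixer

### The arm

A 6-joint arm with a two-finger parallel gripper is mounted at the origin on a cart in front of the work surface, level with it; the furniture and walls round the work are solid. World frame = base frame: x ahead of the robot, y to its left, z up, the work surface at z = 0. Lengths are in mm, angles in rad, forces in N, time in s.
With the tool pointing down it reaches from about 250 to 850 mm from the base axis. Payload 12.5 kg.
Tool frame: the origin (TCP) lies on the centre line of the jaws, within the pads' length; the fingertips stand r.tcp_to_tips ahead of it and the grasp point (between the pads) is the TCP (r.tcp_to_tips is the distance from the TCP to the fingertips, in mm); z points along the fingers, y is the line along which they close (so a half turn about z gives the same grasp; the last joint's range is limited). The gripper opens to 93 mm and grips with 3 to 60 N. Pads are 15 mm wide; open, the fingers measure 128 mm over their backs; the gripper's body (75 mm by 188 mm) begins 65 mm behind the grasp point.
Start: joints at [1.249, 0.351, 1.652, -0, 1.139, -0.085], TCP at [128.995, 534.645, 237.633] pointing down, gripper open.
Joint ranges: [-2.75, 2.75], [-0.79, 2.1], [0.01, 2.65], [-1.57, 4.71], [0.07, 3.14], [-2.87, 2.87]. Speed limits (rad/s): [2.22, 2.22, 2.79, 3.14, 3.14, 3.14].

### API

Orientations are given as a rotation vector (axis times angle).
In Python, from rig import r, optics gives the robot as it stands.
- The arm moves only by the tool jog_arm, never from a script. Its argument "plan" is a list of rows, each a list of 7 numbers: the opening, from 0 (shut) to 1 (fully open), then the shift along the tool's x, y, z each as a share of 150 mm, from -1 to 1, then the turn, a rotation vector about the tool's x, y, z each as a share of 45 degrees, from -1 to 1. A call has 1 to 10 rows; each row shifts and turns the commanded pose from where the row before left it, along the tool's axes as they then stand; what a row does not reach is not made up. A row lasts 1/8 s, in which the tool goes at most 62.5 mm and 10.7 degrees, less where a joint would pass 70% of its speed; a pose out of reach is approached as far as the arm can. A call with a number of a shift or a turn outside -1 to 1 is refused whole. A call with a gripper value outside its range is refused whole. The fingers move at their own pace and stop on an object; "squeeze" is the grip in N (left out, the last holds). Time passes only in rows, so rows that do not move let the fingers close. It gives the time, the measured TCP pose, the force, the opening and the grip force at its end, in the units of the state.
- r.sense(): the state, without advancing time (a new reading comes with each control period).
- optics.grab_frame(name): name is "side" or "top" or "wrist"; returns a dict with "image" (420x560x3 uint8, blue, green, red), "intrinsics" (3x3 intrinsics, pixels), "camera_from_world" (4x4, takes a point from world to camera coordinates). Camera axes: x right, y up, looking along -z (the intrinsics and any distortion apply to the point x, -y, -z); pixel columns grow to the right and rows downward; lengths in mm; the calibration is good to about 2 mm. The wrist camera is an equidistant fisheye: a pixel r from the principal point sees the ray r / f radians off the axis. A picture is of the moment at which its call begins. There is no depth.
- r.hand_in(): hands the job in; it is judged then, once.
Trained networks look in a picture, given as the dict that the camera call returned (one of the last four; its "shot" number tells which), for a name from the list of things; names that differ only in an ending like _2 or _b are one class to them, and where a whole thing is asked for, a point or a joint stands for the part that bears it (a point fixed in the world has none). Each returns a list of dicts, best first, with "p" (0 to 1); they miss things now and then, are a little off and sometimes report something else, mostly with a low value. They report only what shows in the picture. A call takes as long as a camera call.
- optics.look_for(query, picture): "xy" ([column, row] in pixels, amid what is visible of it).
- optics.tip_of(query, picture): "xy" ([column, row] in pixels: a listed point, or the origin of a listed thing).
The state is a dict: "clock": time; "q": joint angles; "qd": joint speeds; "joint_efforts": joint torques, N m; "ee_pos": TCP position; "eef_rot": TCP orientation; "force": force on the tool from outside, world axes, zero at the start; "moment": the same for the moment, N m; "finger_gap": finger opening in mm; "grip_force": force on a finger pad.
Only numpy, scipy, OpenCV 4.12 (cv2) and the standard library are available. Lean on these libraries where they do the work, as an engineer would, in place of code of your own. Each camera call takes 0.05 s, during which the arm holds its last target. There are 200 camera calls.

### The job

Mix a sample on the low vortex mixer with the sloping front: first turn its speed knob until the white pointer line stands on the long bold mark of the scale. Then take the vial that stands apart from the other two out of the rack, set it upright into the mixer's rubber cup and press the cup down gently with it to about the middle of its 6 mm spring travel, so that it neither just rests there nor is driven onto its stop. Finish while still holding the vial pressed there, and leave the other vials and the things on the bench where they are.

Things in the scene. Friction and masses are not known exactly. Their poses are not given: they have to be found in the camera images.
- mixer: low white vortex mixer, 230 (x) x 140 (y) mm, fixed; origin: centre of its underside; x points from its front (nearest the robot) to its back, z up. White shell 78 mm high in the rear half, sloping down at 20 degrees from x = 0 to 36 mm at the front. Knob on the slope; round grey turret (r 50, top 93 mm) with the rubber cup at x = +52 mm, y = 0
- knob_grip (a point): point on the speed knob's axis, 18 mm above the sloping deck (mixer x = -66, y = 0, z = 73 mm); its z axis is the knob's axis, pointing up and leaning 20 degrees to the mixer's front. Black round knob: skirt 45 mm dia up to 7 mm above the deck, grip 35 mm dia from there to 28 mm above the deck. White pointer line on its top and skirt
- speed_knob (a joint): speed knob, rad; grows clockwise seen from above; 0 and 4.71 are its stops. White scale round it: 7 marks from 0 to 4.71, 0.785 rad apart, fine ones between. The long bold mark (14 mm, the others 5 mm or less) is at 3.14 rad: 45 degrees clockwise of straight up the slope (mixer +x). Friction 0.04 N m, stays where it is left
- rubber_cup: black rubber cup on the mixer; origin: centre of the flat floor of its recess, at mixer x = +52, y = 0, 113 mm above the worktop when not pressed; moves with the cup. Rim 54 mm dia, 10 mm above this point; recess about 30 mm dia at the floor, widening to 38 mm at the rim
- cup_travel (a joint): travel of the cup straight down, m; 0 = released, 0.006 = on its stop. Spring: 1.6 N to start it, 0.8 N more per mm (4.0 N at 3 mm, 6.4 N at 6 mm)
- vial_rack: drilled aluminium block, 146 (x) x 46 (y) x 32 mm high, fixed; origin: centre of its underside; four holes in a row along its x at -51, -17, +17 and +51 mm, 24.5 mm dia, 25 mm deep (hole floor 7 mm above the worktop)
- sample_vial: the vial to mix: closed round glass vial with screw cap, 22 mm dia, 50 mm high, about 22 g; origin: centre of its underside, z up. It stands in the rack's rear hole (rack x = +51), with an empty hole between it and the other two; 25 mm of it stand above the block
- spare_vial_1: vial of the same kind in the rack's front hole (x = -51), to be left alone; origin: centre of its underside
- spare_vial_2: vial of the same kind in the second hole (x = -17), to be left alone; origin: centre of its underside
- bottle_amber: brown reagent bottle with a black cap, 48 mm dia, 92 mm high, bystander; origin: centre of its underside
- petri_dish: closed flat dish, 59 mm dia, 14 mm high, bystander; origin: centre of its underside
- timer: flat bench timer, 64x66x18 mm, bystander; origin: centre of its underside
- beaker: small clear beaker, 54 mm dia, 69 mm high, bystander; origin: centre of its underside
- pipette: hand pipette lying flat, 250x46x26 mm, bystander; origin: centre of its underside
- marker: marker pen lying flat, 129x12x13 mm, bystander; origin: centre of its underside

How it is judged:
By the outcome, as a careful person would: the job done as asked, in the order asked, and still so for the second after the job is handed in, while the arm keeps its last pose, push and grip.
It also fails if it takes over 58 s, if anything falls off the work surface, if the arm or the gripper's body presses on something with over 40 N, if the wrist force passes 120 N, or if a joint passes its speed limit or range.

## Working session

There is one attempt and no reset: what is moved stays moved. The work goes in short steps, Python scripts to look and compute and a tool call to move; the robot and the scene stay as the last step left them, time stands still between calls to the robot, and variables do not carry over. Pictures are saved under pics/ and viewed, at most 10 in all, crops included, and the job is handed in when it is done.

Besides the shell and the picture viewer there is one more tool, called after ">>>" as a command line: name --pt "numbers of a row" for each row, then --argument value for the rest. jog_arm: Moves the arm, as the interface text tells. Shift numbers are shares of 150 mm and turn numbers shares of 45 degrees, none past 1 either way. Its arguments: {"type":"object","properties":{"plan":{"type":"array"},"squeeze":{"type":"number"}},"required":["plan"]}

```bash
mkdir -p pics; ls; cat > h.py <<'E'
import numpy as np, cv2
from rig import r, optics
from scipy.spatial.transform import Rotation as R
def ray(f,xy,fish=False):
    K=np.array(f["intrinsics"]);T=np.array(f["camera_from_world"])
    d=np.array([(xy[0]-K[0,2])/K[0,0],(xy[1]-K[1,2])/K[1,1]])
    if fish:
        th=np.hypot(*d); s=np.sin(th)/th if th>1e-9 else 1
        v=np.array([d[0]*s,d[1]*s,np.cos(th)])
    else: v=np.array([d[0],d[1],1.])
    v=v*[1,-1,-1]
    Rw=T[:3,:3].T
    return -Rw@T[:3,3], Rw@(v/np.linalg.norm(v))
def atz(f,xy,z,fish=False):
    o,d=ray(f,xy,fish); return o+d*(z-o[2])/d[2]
def proj(f,p,fish=False):
    K=np.array(f["intrinsics"]);T=np.array(f["camera_from_world"])
    c=(T[:3,:3]@np.array(p)+T[:3,3])*[1,-1,-1]
    if fish:
        rr=np.hypot(c[0],c[1]);th=np.arctan2(rr,c[2]);u=c[:2]/max(rr,1e-9)*th
    else: u=c[:2]/c[2]
    return np.array([K[0,0]*u[0]+K[0,2],K[1,1]*u[1]+K[1,2]])
def tri(rays):
    A=np.zeros((3,3));b=np.zeros(3)
    for o,d in rays:
        M=np.eye(3)-np.outer(d,d);A+=M;b+=M@o
    return np.linalg.solve(A,b)
E
python3 - <<'E'
from h import *
np.set_printoptions(precision=1,suppress=True)
s=r.sense();print(s["clock"],s["ee_pos"],s["eef_rot"],s["finger_gap"],r.tcp_to_tips)
F={}
for n in("side","top","wrist"):
    f=optics.grab_frame(n);F[n]=f;cv2.imwrite(f"pics/{n}0.png",f["image"])
    print(n,f["intrinsics"],np.array(f["camera_from_world"]).tolist())
for q in("mixer","knob_grip","rubber_cup","vial_rack","sample_vial"):
    for n in F:
        print(q,n,[(np.round(a["xy"]),round(a["p"],2)) for a in optics.tip_of(q,F[n])[:4]])
E
```

```text
pics
0.0 [128.9 534.4 237.1] [-0.4 -3.1  0. ] 93.33812844607455 19.0
side [[418.5   0.  281.4]
 [  0.  418.5 195.9]
 [  0.    0.    1. ]] [[0.996892463000506, 0.07471366565395751, 0.02496568399489911, -557.6847410616479], [-0.05514022348252203, 0.43549114625794805, 0.8985026529094037, -29.81132412602522], [0.0562580924586147, -0.8970871360662169, 0.43825756962935714, -1389.324983735474], [0.0, 0.0, 0.0, 1.0]]
top [[450.6   0.  270.7]
 [  0.  450.6 205.5]
 [  0.    0.    1. ]] [[0.02791726761587811, -0.9995336529066317, 0.012373474693399987, -91.54872065398246], [0.9953549055394306, 0.028937239140707064, 0.09182182861119947, -564.9663731308357], [-0.09213706196452331, 0.009752584172325529, 0.9956985733215183, -1424.2186889231414], [0.0, 0.0, 0.0, 1.0]]
wrist [[325.2   0.  281.1]
 [  0.  325.2 208.8]
 [  0.    0.    1. ]] [[0.23506159049150965, 0.9719796891816729, -0.0012379393771262677, -549.6889246152526], [-0.9406028051643586, 0.22715209985620083, -0.2523257546265534, 30.11635035759505], [-0.2449743080254393, 0.06047650245523639, 0.9676415560827473, -389.7052273072852], [0.0, 0.0, 0.0, 1.0]]
mixer side [(array([276., 248.]), 0.67)]
mixer top [(array([309., 212.]), 0.73)]
mixer wrist []
knob_grip side [(array([254., 222.]), 0.67), (array([250., 211.]), 0.49)]
knob_grip top [(array([305., 233.]), 0.57)]
knob_grip wrist []
rubber_cup side [(array([291., 213.]), 0.7)]
rubber_cup top [(array([312., 193.]), 0.47)]
rubber_cup wrist []
vial_rack side [(array([249., 282.]), 0.73)]
vial_rack top [(array([357., 229.]), 0.84)]
vial_rack wrist []
sample_vial side [(array([271., 283.]), 0.55)]
sample_vial top [(array([362., 209.]), 0.5)]
sample_vial wrist []
```

```bash
python3 - <<'E'
from h import *
np.set_printoptions(precision=1,suppress=True)
s=cv2.imread("pics/side0.png");t=cv2.imread("pics/top0.png")
a=cv2.resize(s[130:340,130:410],(800,600),interpolation=cv2.INTER_CUBIC);cv2.imwrite("pics/side0c.png",a)
b=cv2.resize(t[120:330,190:470],(800,600),interpolation=cv2.INTER_CUBIC);cv2.imwrite("pics/top0c.png",b)
f1=optics.grab_frame("side");f2=optics.grab_frame("top")
for n,a,b in(("mixer",(276,248),(309,212)),("knob",(254,222),(305,233)),("knob2",(250,211),(305,233)),("cup",(291,213),(312,193)),("rack",(249,282),(357,229)),("vial",(271,283),(362,209))):
    print(n,tri([ray(f1,a),ray(f2,b)]))
E
```

```text
mixer [ 555.6 -201.3    1.5]
knob [ 487.6 -183.    70.5]
knob2 [ 481.5 -180.8  103.9]
cup [ 599.1 -198.9  115.2]
rack [ 503.3 -359.6    0.5]
vial [ 563.8 -373.3   13.2]
```

View pics/side0c.png

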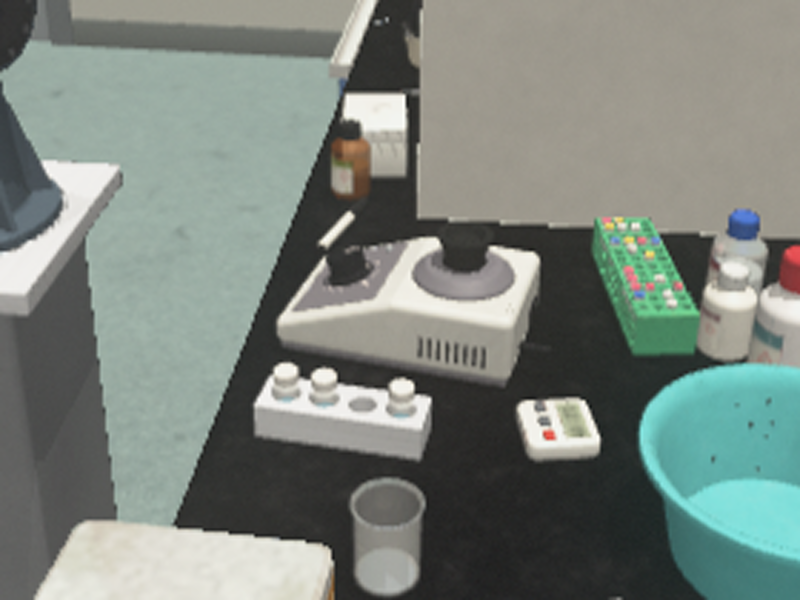

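View pics/top0c.png

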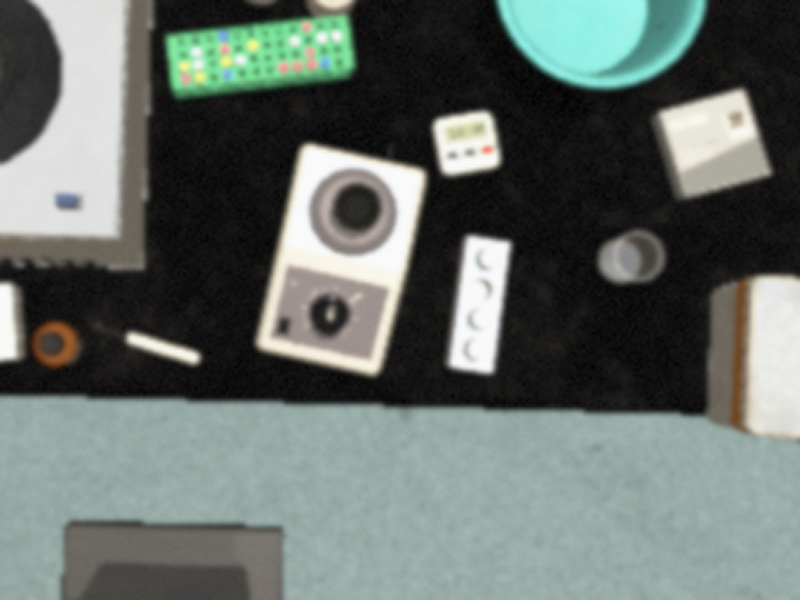

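The side crop shows the mixer with its knob at (347,262) and its cup at (465,245). The rack's lone vial is the right one at (401,398). The top crop shows the knob at (330,315), the bold mark near (355,298) and the rack's rear vial at (487,260).

```bash
cat >> h.py <<'E'
def mixer_pts(p,P):
    c,s=np.cos(p[2]),np.sin(p[2]);P=np.atleast_2d(P)
    return np.c_[p[0]+c*P[:,0]-s*P[:,1],p[1]+s*P[:,0]+c*P[:,1],P[:,2]]
def goto(pos,rot,nmax=0.25,tmax=0.15):
    """print rows (shares) from measured pose to target pose"""
    s=r.sense();R0=R.from_rotvec(s["eef_rot"]);d=R0.inv().apply(np.array(pos)-s["ee_pos"])/150
    w=(R0.inv()*rot).as_rotvec()/np.radians(45)
    n=int(max(np.ceil(np.linalg.norm(d)/nmax),np.ceil(np.linalg.norm(w)/tmax),1))
    # interpolated, with per-row shift in the rotating tool frame
    rows=[]; wr=w*np.radians(45)
    D=(np.array(pos)-s["ee_pos"])/150/n
    for i in range(n):
        Ri=R0*R.from_rotvec(wr*i/n); rows.append(np.r_[Ri.inv().apply(D),w/n])
    for x in rows: print(np.round(x,3).tolist())
def toolrot(z,y):
    z=np.array(z,float);z/=np.linalg.norm(z);y=np.array(y,float);y-=z*(y@z);y/=np.linalg.norm(y)
    return R.from_matrix(np.c_[np.cross(y,z),y,z])
E
python3 - <<'E'
from h import *
from scipy.optimize import least_squares
np.set_printoptions(precision=3,suppress=True)
f1=optics.grab_frame("side");f2=optics.grab_frame("top");fw=optics.grab_frame("wrist")
C=lambda u:np.array(u)*.35+[190,120]; S=lambda u:np.array(u)*.35+[130,130]
obs=[(f2,(115,70,78),C((301,145))),(f2,(115,-70,78),C((427,170))),(f2,(-115,70,36),C((257,347))),(f2,(-115,-70,36),C((380,375))),
(f2,(-66,0,73),(305,233)),(f2,(-63,0,82),C((331,313))),(f2,(52,0,123),C((356,208))),(f1,(52,0,123),S((465,235))),(f1,(52,0,113),(291,213)),(f1,(115,-70,0),S((505,381)))]
def res(p): return np.concatenate([proj(f,mixer_pts(p,P)[0])-u for f,P,u in obs])
o=least_squares(res,[555,-201,-.2],loss="soft_l1");print(o.x,o.fun.reshape(-1,2))
p=o.x
print("knob",mixer_pts(p,(-66,0,73)),"cup",mixer_pts(p,(52,0,113)))
# rack
obs2=[(f2,(73,23,32),C((465,236))),(f2,(73,-23,32),C((512,241))),(f2,(-73,23,32),C((447,371))),(f2,(-73,-23,32),C((495,375)))]
res2=lambda p:np.concatenate([proj(f,mixer_pts(p,P)[0])-u for f,P,u in obs2])
o=least_squares(res2,[505,-360,-.1]);print(o.x,o.fun,"vial",mixer_pts(o.x,(51,0,7)))
s=r.sense();Rt=R.from_rotvec(s["eef_rot"]);T=np.array(fw["camera_from_world"])
cw=-T[:3,:3].T@T[:3,3]
print("cam in tool",Rt.inv().apply(cw-s["ee_pos"]),"cam look in tool",Rt.inv().apply(-T[:3,:3].T[:,2]),"tool axes\n",Rt.as_matrix())
E
```

```text
[ 549.483 -196.566   -0.183] [[-0.112 -0.388]
 [-0.422  0.222]
 [-0.396  1.148]
 [-0.297  0.624]
 [ 0.279 -1.272]
 [-0.115  1.126]
 [ 0.067  0.069]
 [-0.561 -0.578]
 [ 1.054  1.964]
 [ 0.913  5.216]]
knob [[ 484.586 -184.553   73.   ]] cup [[ 600.615 -206.031  113.   ]]
[ 506.238 -356.468   -0.114] [ 0.886  0.832 -1.403  1.106  1.507 -1.27  -0.998 -0.625] vial [[ 556.91  -362.246    7.   ]]
cam in tool [  68.895    0.337 -146.85 ] cam look in tool [-0.252 -0.     0.968] tool axes
 [[-0.972  0.235  0.   ]
 [ 0.235  0.972 -0.   ]
 [-0.    -0.    -1.   ]]
```

```bash
cat >> h.py <<'E'
MP=[549.5,-196.6,-.183]
def knobframe(p=MP):
    c,s=np.cos(p[2]),np.sin(p[2]);sn,cs=np.sin(np.radians(20)),np.cos(np.radians(20))
    ax=np.array([-sn*c,-sn*s,cs]);up=np.array([cs*c,cs*s,sn]);left=np.array([-s,c,0])
    return mixer_pts(p,(-66,0,73))[0],ax,up,left
E
python3 - <<'E'
from h import *
k,ax,up,left=knobframe()
rt=toolrot(-ax,left); print((k+ax*110).round(1))
goto(k+ax*110,rt,nmax=.33)
E
```

```text
[ 447.6 -177.7  176.4]
[-0.199, -0.257, 0.026, -0.001, -0.028, -0.004]
[-0.197, -0.258, 0.03, -0.001, -0.028, -0.004]
[-0.196, -0.259, 0.034, -0.001, -0.028, -0.004]
[-0.194, -0.259, 0.038, -0.001, -0.028, -0.004]
[-0.192, -0.26, 0.042, -0.001, -0.028, -0.004]
[-0.19, -0.261, 0.046, -0.001, -0.028, -0.004]
[-0.189, -0.261, 0.05, -0.001, -0.028, -0.004]
[-0.187, -0.262, 0.054, -0.001, -0.028, -0.004]
[-0.184, -0.263, 0.058, -0.001, -0.028, -0.004]
[-0.182, -0.263, 0.062, -0.001, -0.028, -0.004]
[-0.18, -0.264, 0.065, -0.001, -0.028, -0.004]
[-0.178, -0.265, 0.069, -0.001, -0.028, -0.004]
[-0.175, -0.265, 0.073, -0.001, -0.028, -0.004]
[-0.173, -0.266, 0.077, -0.001, -0.028, -0.004]
[-0.17, -0.266, 0.08, -0.001, -0.028, -0.004]
[-0.167, -0.267, 0.084, -0.001, -0.028, -0.004]
```

>>> jog_arm --pt "1 -0.199 -0.257 0.026 0 -0.028 -0.004" --pt "1 -0.197 -0.258 0.03 0 -0.028 -0.004" --pt "1 -0.196 -0.259 0.034 0 -0.028 -0.004" --pt "1 -0.194 -0.259 0.038 0 -0.028 -0.004" --pt "1 -0.192 -0.26 0.042 0 -0.028 -0.004" --pt "1 -0.19 -0.261 0.046 0 -0.028 -0.004" --pt "1 -0.189 -0.261 0.05 0 -0.028 -0.004" --pt "1 -0.187 -0.262 0.054 0 -0.028 -0.004" --pt "1 -0.184 -0.263 0.058 0 -0.028 -0.004" --pt "1 -0.182 -0.263 0.062 0 -0.028 -0.004"

```text
clock: 2.4
ee_pos: [328.3, 87.8, 200.6]
eef_rot: [0.299, 2.906, -0.038]
force: [0.6, 0.3, -0.0]
finger_gap: 93.0
grip_force: 0.0
```

>>> jog_arm --pt "1 -0.18 -0.264 0.065 0 -0.028 -0.004" --pt "1 -0.178 -0.265 0.069 0 -0.028 -0.004" --pt "1 -0.175 -0.265 0.073 0 -0.028 -0.004" --pt "1 -0.173 -0.266 0.077 0 -0.028 -0.004" --pt "1 -0.17 -0.266 0.08 0 -0.028 -0.004" --pt "1 -0.167 -0.267 0.084 0 -0.028 -0.004" --pt "1 0 0 0 0 0 0"

```text
clock: 3.28
ee_pos: [446.9, -180.8, 179.2]
eef_rot: [0.263, 2.779, -0.06]
force: [-0.8, -0.2, 0.1]
finger_gap: 93.3
grip_force: 0.0
```

```bash
python3 - <<'E'
from h import *
np.set_printoptions(precision=2,suppress=True)
s=r.sense();print(s["ee_pos"],s["eef_rot"],s["q"])
f=optics.grab_frame("wrist");cv2.imwrite("pics/w1.png",f["image"])
k,ax,up,left=knobframe()
for n,P in(("knob_grip",k),("mixer",(549.5,-196.6,0)),("rubber_cup",(600.6,-206,113))):
    print(n,[(np.round(a["xy"],1),round(a["p"],2)) for a in optics.tip_of(n,f)[:3]],proj(f,P,True))
u=proj(f,k,True).astype(int);print(u)
# rectified view of knob top plane (28mm above deck => k+10*ax) and deck plane (k-18ax), 0.2 mm/px
for nm,h in(("top",10),("deck",-18)):
    g=np.arange(-45,45,.225);im=np.zeros((400,400,2),np.float32)
    for i,a in enumerate(g[::-1]):
        for j,b in enumerate(g[::-1]): im[i,j]=proj(f,k+ax*h+up*a+left*b,True)
    o=cv2.remap(f["image"],im[...,0],im[...,1],cv2.INTER_CUBIC);cv2.imwrite(f"pics/{nm}1.png",o)
cv2.imwrite("pics/rect1.png",np.hstack([cv2.imread("pics/top1.png"),cv2.imread("pics/deck1.png")]))
E
```

```text
[ 446.91 -180.8   179.17] [ 0.26  2.78 -0.06] [-0.54  0.18  2.1   0.22  0.54 -2.09]
knob_grip [(array([292.2, 215. ]), 0.63)] [286.21 209.03]
mixer [(array([290.5, 219.5]), 0.8)] [285.93 220.11]
rubber_cup [(array([286.2, 328.2]), 0.76)] [286.08 331.53]
[286 209]
```

View pics/w1.png

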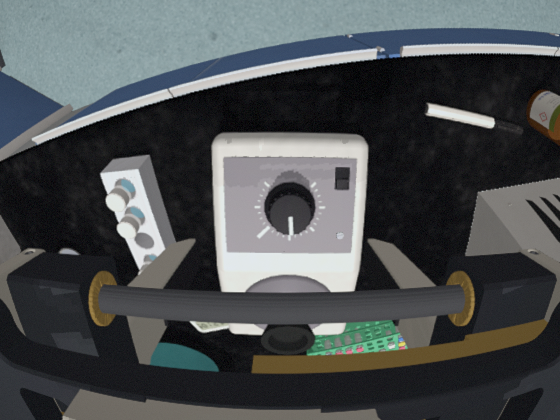

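View pics/rect1.png

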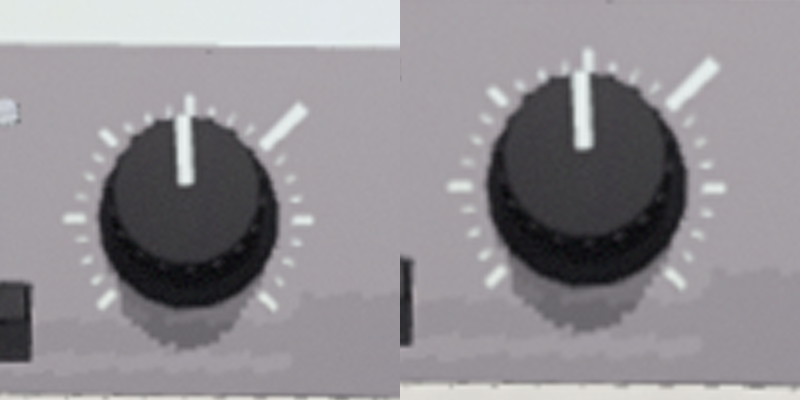

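The wrist view shows the knob at (290,208) with its pointer near the straight-up mark. The rectified deck view puts the scale centre at (186,187), so it lies about 3 mm left and 2.5 mm up the slope of my estimate. The bold mark is at 45° and the pointer at about -2.5°, so the knob needs about +47.5°.

```bash
python3 - <<'E'
from h import *
im=cv2.imread("pics/top1.png")
m=(im.min(2)>150).astype(np.uint8);n,l,st,c=cv2.connectedComponentsWithStats(m)
for i in range(1,n):
    if st[i,4]>80 and st[i,1]>60:
        ys,xs=np.nonzero(l==i);v=cv2.fitLine(np.c_[xs,ys].astype(np.float32),cv2.DIST_L2,0,.01,.01).ravel()
        print(st[i],c[i],"deg cw of up",np.degrees(np.arctan2(v[0],-v[1])))
k,ax,up,left=knobframe();k=k+2.7*left+2.3*up
goto(k+ax*11,toolrot(-ax,left),nmax=.2)
E
```

```text
[   0  348  293   29 4943] [151.57313372 362.24681368] deg cw of up 89.380974
[   0  391  337    9 1633] [143.93753827 396.85180649] deg cw of up 90.354256
[344 397  56   3 140] [372.33571429 398.15      ] deg cw of up 89.93414
[-0.004, 0.006, 0.171, -0.003, 0.001, -0.0]
[-0.004, 0.006, 0.171, -0.003, 0.001, -0.0]
[-0.005, 0.005, 0.171, -0.003, 0.001, -0.0]
[-0.005, 0.005, 0.171, -0.003, 0.001, -0.0]
```

>>> jog_arm --pt "0.65 -0.004 0.006 0.17 -0.003 0.001 0" --pt "0.65 -0.004 0.006 0.17 -0.003 0.001 0" --pt "0.65 -0.005 0.005 0.17 -0.003 0.001 0" --pt "0.65 -0.005 0.005 0.165 -0.003 0.001 0" --pt "0.65 0 0 0 0 0 0"

```text
clock: 4.1
ee_pos: [483.1, -181.3, 84.3]
eef_rot: [0.256, 2.785, -0.043]
force: [0.2, 0.5, 0.6]
finger_gap: 60.8
grip_force: 0.0
```

```bash
python3 - <<'E'
from h import *
im=cv2.imread("pics/top1.png")
m=(im.min(2)>195).astype(np.uint8);n,l,st,c=cv2.connectedComponentsWithStats(m)
for i in range(1,n):
    if st[i,4]>80 and st[i,1]>60:
        ys,xs=np.nonzero(l==i);v=cv2.fitLine(np.c_[xs,ys].astype(np.float32),cv2.DIST_L2,0,.01,.01).ravel()
        print(st[i],c[i],"deg cw of up",np.degrees(np.arctan2(v[0],-v[1])))
k,ax,up,left=knobframe();k=k+2.7*left+2.3*up
goto(k+ax*11,toolrot(-ax,left),nmax=.2)
print(r.sense()["force"])
E
```

```text
[178  95  17  88 908] [184.78303965 140.30176211] deg cw of up 2.3648138
[  0 101  14  10 110] [  5.50909091 104.96363636] deg cw of up 81.103905
[260 103  47  47 760] [283.26710526 126.08026316] deg cw of up 45.380173
[100 130  17  16 164] [108.12195122 137.38414634] deg cw of up 133.95685
[ 64 214  21   9 155] [ 74.06451613 217.85806452] deg cw of up 87.99914
[293 216  20   9 147] [302.41496599 219.63945578] deg cw of up 89.55586
[ 98 291  18  18 172] [106.31395349 298.95930233] deg cw of up 43.053345
[259 293  17  17 145] [267.49655172 300.50344828] deg cw of up 133.2241
[  0 396  66   4 175] [ 31.10285714 398.06857143] deg cw of up 90.30266
[ 68 397  35   3  89] [ 85.95505618 398.15730337] deg cw of up 89.304474
[108 397 106   3 226] [160.2300885  398.37168142] deg cw of up 90.01719
[-0.003, -0.002, 0.002, 0.001, -0.004, -0.0]
[0.20878518 0.48835568 0.5638625 ]
```

>>> jog_arm --pt "0.3 0 0 0 0 0 0" --pt "0.3 0 0 0 0 0 0" --pt "0.3 0 0 0 0 0 0" --pt "0.3 0 0 0 0 0 0" --pt "0.3 0 0 0 0 0 0" --squeeze 12

```text
clock: 4.72
ee_pos: [483.6, -181.8, 85.8]
eef_rot: [0.257, 2.782, -0.044]
force: [-0.2, 9.5, 8.3]
finger_gap: 34.6
grip_force: 12.0
```

>>> jog_arm --pt "0.3 0 0 0 0 0 0.176" --pt "0.3 0 0 0 0 0 0.176" --pt "0.3 0 0 0 0 0 0.176" --pt "0.3 0 0 0 0 0 0.176" --pt "0.3 0 0 0 0 0 0.176" --pt "0.3 0 0 0 0 0 0.176" --pt "0.3 0 0 0 0 0 0" --pt "0.3 0 0 0 0 0 0"

```text
clock: 5.72
ee_pos: [483.2, -182.4, 85.7]
eef_rot: [1.363, 2.454, 0.157]
force: [-5.6, 1.4, 7.9]
finger_gap: 34.7
grip_force: 12.0
```

```bash
cat >> h.py <<'E'
def rect(f,k,ax,up,left,h):
    g=np.arange(-45,45,.225)[::-1];im=np.array([[proj(f,k+ax*h+up*a+left*b,True) for b in g] for a in g],np.float32)
    return cv2.remap(f["image"],im[...,0],im[...,1],cv2.INTER_CUBIC)
E
python3 - <<'E'
from h import *
s=r.sense();print(s["q"],s["eef_rot"],s["force"],s["moment"])
f=optics.grab_frame("wrist")
k,ax,up,left=knobframe();k=k+2.7*left+2.3*up
cv2.imwrite("pics/rect2.png",np.hstack([rect(f,k,ax,up,left,10),rect(f,k,ax,up,left,-18)]))
R1=R.from_rotvec(s["eef_rot"]);print(np.degrees((toolrot(-ax,left).inv()*R1).as_rotvec()))
E
```

```text
[-0.50570928  0.41858192  2.0818286   0.34339777  0.3270618  -1.37105401] [1.36259463 2.45390629 0.15705885] [-5.59238864  1.37109316  7.9216392 ] [0.21802996 0.67067138 0.02738072]
[2.03286618e-02 2.06140758e-02 4.75978134e+01]
```

View pics/rect2.png

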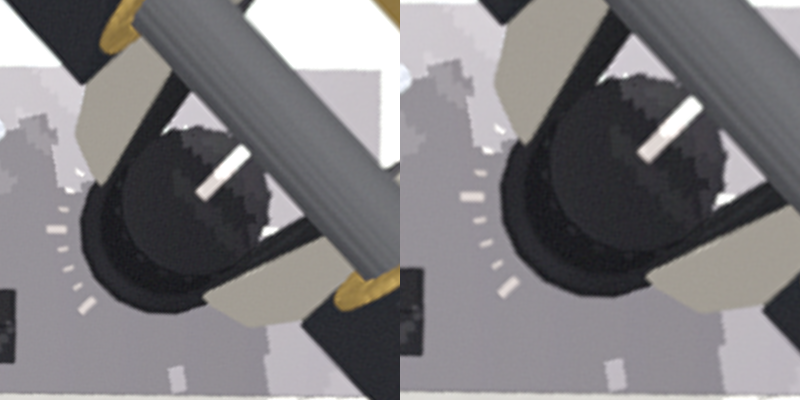

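The knob turned with the gripper. The pointer runs from (203,193) to (246,152), about 45°. I'll release, back off and check it.

>>> jog_arm --pt "0.65 0 0 0 0 0 0" --pt "0.65 0 0 0 0 0 0" --pt "0.65 0 0 0 0 0 0" --pt "0.65 0 0 -0.15 0 0 0" --pt "0.65 0 0 -0.25 0 0 0" --pt "0.65 0 0 -0.25 0 0 -0.15" --pt "0.65 0 0 -0.1 0 0 -0.2" --pt "0.65 0 0 0 0 0 -0.2" --pt "0.65 0 0 0 0 0 -0.2" --pt "0.65 0 0 0 0 0 0"

```text
clock: 7.02
ee_pos: [445.7, -175.5, 190.9]
eef_rot: [0.59, 2.73, 0.014]
force: [1.0, -0.6, -0.1]
finger_gap: 60.0
grip_force: 0.0
```

```bash
python3 - <<'E'
from h import *
f=optics.grab_frame("wrist")
k,ax,up,left=knobframe();k=k+2.7*left+2.3*up
a,b=rect(f,k,ax,up,left,10),rect(f,k,ax,up,left,-18)
cv2.imwrite("pics/rect3.png",np.hstack([a,b]));cv2.imwrite("pics/w3.png",f["image"])
for im in(a,b):
  print()
  m=(im.min(2)>195).astype(np.uint8);n,l,st,c=cv2.connectedComponentsWithStats(m)
  for i in range(1,n):
    if st[i,4]>80 and 60<st[i,1]<350:
        ys,xs=np.nonzero(l==i);v=cv2.fitLine(np.c_[xs,ys].astype(np.float32),cv2.DIST_L2,0,.01,.01).ravel()
        print(st[i],c[i],"deg cw of up",np.degrees(np.arctan2(v[0],-v[1])))
for q in("sample_vial","spare_vial_1","vial_rack","rubber_cup"):print(q,[(x["xy"],x["p"]) for x in optics.tip_of(q,f)])
E
```

```text
[188 100  11  23 220] [193.02727273 111.01818182] deg cw of up 0.5452788
[  0 106  19  24 367] [  8.11444142 117.29972752] deg cw of up 6.945548
[263 109  48  49 879] [286.41296928 133.33788396] deg cw of up 45.169167
[103 135  19  20 213] [111.86384977 144.6713615 ] deg cw of up 136.28311
[200 143  52  55 811] [225.44019729 169.94081381] deg cw of up 43.71474
[ 67 220  22  11 206] [ 77.30582524 224.61650485] deg cw of up 91.25248
[296 222  22  11 195] [306.71794872 227.34871795] deg cw of up 88.13405
[101 297  19  20 216] [109.77777778 306.23148148] deg cw of up 43.78189
[263 299  18  19 196] [272.03061224 308.04081633] deg cw of up 137.31113

[  0  66   8  22 121] [ 2.48760331 76.29752066] deg cw of up 178.54059
[ 278   68   53   54 1074] [303.5698324   94.70763501] deg cw of up 45.227016
[100  97  21  21 261] [110.29501916 107.13409962] deg cw of up 137.09888
[ 207  105   59   61 1000] [236.065 135.13 ] deg cw of up 43.716557
[ 60 190  25  12 249] [ 71.79919679 195.83935743] deg cw of up 90.802
[314 193  24  12 244] [325.87704918 198.64344262] deg cw of up 88.782455
[ 98 276  21  21 265] [107.8490566  286.13962264] deg cw of up 43.802906
[278 278  20  21 245] [287.63673469 288.15918367] deg cw of up 136.46765
sample_vial [([237.5, 318.8], 0.21)]
spare_vial_1 [([149.2, 232.1], 0.95), ([138.9, 209.5], 0.58)]
vial_rack [([158.6, 240.5], 0.77)]
rubber_cup [([310.4, 316.5], 0.67)]
```

View pics/rect3.png

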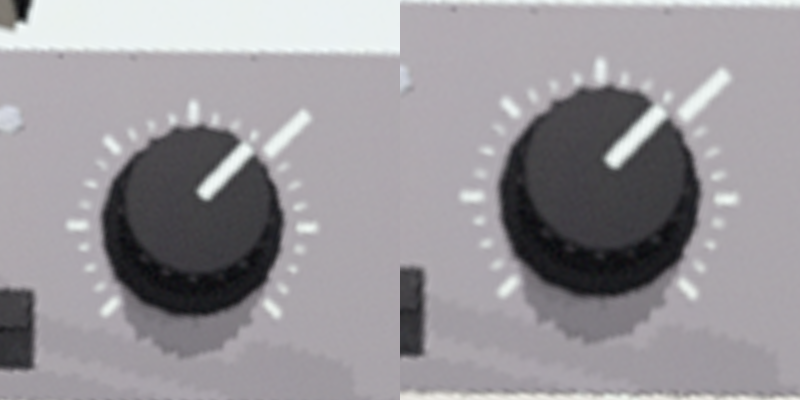

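The pointer measures 43.7° and the bold mark about 45.3°, so the line stands on the mark with an error of about 1.5°. Next, the vial.

```bash
python3 - <<'E'
from h import *
goto([557,-362,170],toolrot((0,0,-1),(0.114,.993,0)),nmax=.25,tmax=.12)
E
```

```text
[-0.181, -0.142, 0.076, 0.006, 0.074, -0.066]
[-0.178, -0.151, 0.066, 0.006, 0.074, -0.066]
[-0.174, -0.159, 0.057, 0.006, 0.074, -0.066]
[-0.168, -0.168, 0.048, 0.006, 0.074, -0.066]
[-0.162, -0.176, 0.039, 0.006, 0.074, -0.066]
[-0.155, -0.184, 0.031, 0.006, 0.074, -0.066]
```

>>> jog_arm --pt "0.65 -0.181 -0.142 0.076 0.006 0.074 -0.066" --pt "0.65 -0.178 -0.151 0.066 0.006 0.074 -0.066" --pt "0.65 -0.174 -0.159 0.057 0.006 0.074 -0.066" --pt "0.65 -0.168 -0.168 0.048 0.006 0.074 -0.066" --pt "0.65 -0.162 -0.176 0.039 0.006 0.074 -0.066" --pt "0.65 -0.155 -0.184 0.031 0.006 0.074 -0.066" --pt "0.65 0 0 0 0 0 0" --pt "0.65 0 0 0 0 0 0"

```text
clock: 8.28
ee_pos: [557.2, -361.2, 169.8]
eef_rot: [-0.175, -3.137, -0.003]
force: [0.3, -0.8, -0.0]
finger_gap: 60.5
grip_force: 0.0
```

```bash
python3 - <<'E'
from h import *
np.set_printoptions(precision=1,suppress=True)
s=r.sense();print(s["ee_pos"],R.from_rotvec(s["eef_rot"]).as_matrix(),s["q"])
f=optics.grab_frame("wrist")
for q in("sample_vial","vial_rack"):print(q,[(x["xy"],x["p"],atz(f,x["xy"],7 if q[0]=="s" else 0,True)) for x in optics.tip_of(q,f)])
print([(x["xy"],x["p"],atz(f,x["xy"],50,True)) for x in optics.look_for("sample_vial",f)])
u=proj(f,(557,-362,45),True);print(u)
# rectified horizontal plane z=57 around vial, 0.225mm/px ; up=+x, left=+y
e=np.eye(3);k=np.array([557,-362,57.])
cv2.imwrite("pics/v1.png",np.hstack([rect(f,k,e[2],e[0],e[1],0),rect(f,k,e[2],e[0],e[1],-25)]))
cv2.imwrite("pics/w4.png",f["image"])
E
```

```text
[ 557.2 -361.2  169.8] [[-1.   0.1 -0. ]
 [ 0.1  1.   0. ]
 [ 0.   0.  -1. ]] [-0.6  0.6  1.4  0.   1.1 -2.1]
sample_vial [([282.6, 200.5], 0.9, array([ 560.8, -359.8,    7. ])), ([434.9, 175.6], 0.64, array([ 551.5, -199.4,    7. ]))]
vial_rack [([282.2, 145.4], 0.58, array([ 507.8, -354.2,    0. ]))]
[([285.3, 209.5], 0.86, array([ 558.9, -357.5,   50. ]))]
[279.8 206.5]
```

View pics/v1.png

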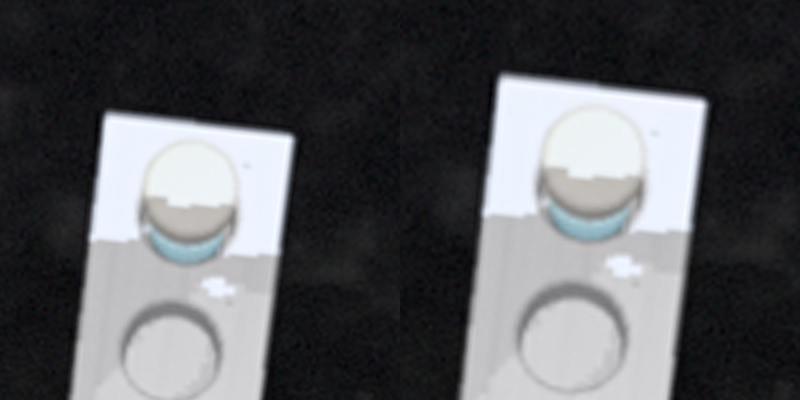

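The cap is centred at (190,188) in the z=57 view and the empty hole at (172,338) in the z=32 view. Both put the vial at about (559.9, -359.8).

```bash
python3 - <<'E'
from h import *
goto([559.9,-359.8,55],toolrot((0,0,-1),(0.12,.993,0)),nmax=.2)
E
```

```text
[-0.004, 0.003, 0.193, 0.0, 0.0, 0.003]
[-0.004, 0.003, 0.193, 0.0, 0.0, 0.003]
[-0.004, 0.003, 0.193, 0.0, 0.0, 0.003]
[-0.004, 0.003, 0.193, 0.0, 0.0, 0.003]
```

>>> jog_arm --pt "0.55 -0.004 0.003 0.193 0 0 0.003" --pt "0.55 -0.004 0.003 0.193 0 0 0.003" --pt "0.55 -0.004 0.003 0.193 0 0 0.003" --pt "0.55 -0.004 0.003 0.19 0 0 0.003" --pt "0.55 0 0 0 0 0 0" --pt "0.55 0 0 0 0 0 0"

```text
clock: 9.22
ee_pos: [560.6, -360.4, 56.4]
eef_rot: [0.188, 3.134, -0.0]
force: [0.4, 0.7, 1.2]
finger_gap: 50.9
grip_force: 0.0
```

>>> jog_arm --pt "0.15 0 0 0 0 0 0" --pt "0.15 0 0 0 0 0 0" --pt "0.15 0 0 0 0 0 0" --pt "0.15 0 0 0 0 0 0" --pt "0.15 0 0 0 0 0 0" --pt "0.15 0 0 0 0 0 0" --pt "0.15 0 0 0 0 0 0" --squeeze 15

```text
clock: 10.1
ee_pos: [560.3, -360.2, 55.1]
eef_rot: [0.188, 3.135, 0.001]
force: [-0.1, 0.1, 4.0]
finger_gap: 21.2
grip_force: 15.0
```

>>> jog_arm --pt "0.15 0 0 -0.05 0 0 0" --pt "0.15 0 0 -0.15 0 0 0" --pt "0.15 0 0 -0.2 0 0 0" --pt "0.15 0 0 -0.2 0 0 0" --pt "0.15 0 0 -0.2 0 0 0" --pt "0.15 0 0 -0.1 0 0 0" --pt "0.15 0 0 -0.05 0 0 0" --pt "0.15 0 0 0 0 0 0"

```text
clock: 11.1
ee_pos: [560.0, -360.2, 196.9]
eef_rot: [-0.188, -3.136, -0.002]
force: [-0.4, -0.3, -0.4]
finger_gap: 21.3
grip_force: 15.0
```

```bash
python3 - <<'E'
from h import *
s=r.sense();print(s["ee_pos"],s["force"],s["finger_gap"])
goto([603,-205,200],toolrot((0,0,-1),(0.12,.993,0)),nmax=.2)
E
```

```text
[ 560.01627024 -360.16092169  196.9421214 ] [-0.35552811 -0.34111232 -0.43414576] 21.31791930155238
[-0.027, 0.177, -0.003, 0.0, -0.0, 0.0]
[-0.027, 0.177, -0.003, 0.0, -0.0, 0.0]
[-0.027, 0.177, -0.003, 0.0, -0.0, 0.0]
[-0.027, 0.177, -0.003, 0.0, -0.0, 0.0]
[-0.027, 0.177, -0.003, 0.0, -0.0, 0.0]
[-0.027, 0.177, -0.003, 0.0, -0.0, 0.0]
```

>>> jog_arm --pt "0.15 -0.027 0.177 -0.003 0 0 0" --pt "0.15 -0.027 0.177 -0.003 0 0 0" --pt "0.15 -0.027 0.177 -0.003 0 0 0" --pt "0.15 -0.027 0.177 -0.003 0 0 0" --pt "0.15 -0.027 0.177 -0.003 0 0 0" --pt "0.15 -0.027 0.177 -0.003 0 0 0" --pt "0.15 0 0 0 0 0 0" --pt "0.15 0 0 0 0 0 0"

```text
clock: 12.1
ee_pos: [602.9, -205.4, 199.5]
eef_rot: [-0.188, -3.135, -0.002]
force: [-1.0, -0.9, -0.9]
finger_gap: 20.9
grip_force: 15.0
```

```bash
python3 - <<'E'
from h import *
np.set_printoptions(precision=1,suppress=True)
s=r.sense();print(s["ee_pos"],R.from_rotvec(s["eef_rot"]).as_matrix()[2])
f=optics.grab_frame("wrist");g=optics.grab_frame("top");h=optics.grab_frame("side")
for n,ff,fi in(("w",f,True),("t",g,False),("s",h,False)):
    print(n,[(x["xy"],x["p"],atz(ff,x["xy"],113,fi)) for x in optics.tip_of("rubber_cup",ff)],
     "vial",[(x["xy"],x["p"],atz(ff,x["xy"],s["ee_pos"][2]-48,fi)) for x in optics.tip_of("sample_vial",ff)])
e=np.eye(3);k=np.array([603,-205,123.])
a=rect(f,k,e[2],e[0],e[1],0);b=f["image"][130:330,180:380]
cv2.imwrite("pics/c1.png",np.hstack([a,cv2.resize(b,(400,400),interpolation=cv2.INTER_CUBIC)]))
E
```

```text
[ 602.9 -205.4  199.5] [ 0.  0. -1.]
w [([283.2, 215.6], 0.74, array([ 600.4, -203.4,  113. ])), ([456.3, 47.4], 0.68, array([481.3, -51.8, 113. ]))] vial [([282.3, 235.5], 0.6, array([ 602.5, -204.5,  151.5]))]
t [([350.6, 167.9], 0.19, array([ 681.9, -315.6,  113. ]))] vial []
s [([288.3, 216.2], 0.58, array([ 591. , -214.1,  113. ]))] vial [([293.8, 202.8], 0.41, array([ 604. , -209.5,  151.5]))]
```

View pics/c1.png

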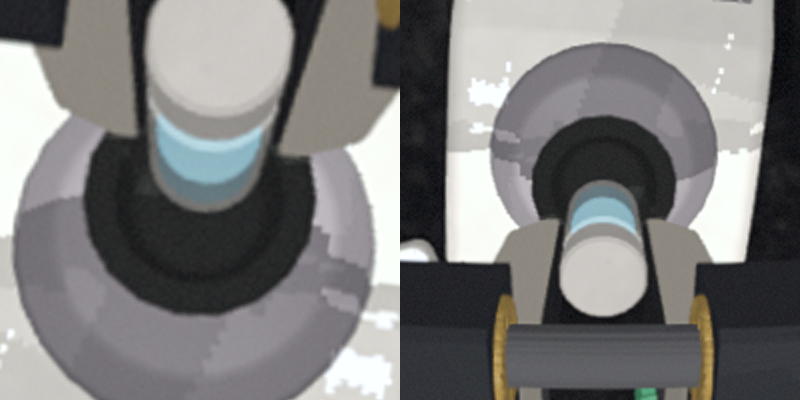

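The rectified rim view centres the cup at (200,197), which is (603.7, -205), and the vial hangs right over it. I'll go straight down.

>>> jog_arm --pt "0.15 0 0 0.1 0 0 0" --pt "0.15 0 0 0.08 0 0 0" --pt "0.15 0 0 0.04 0 0 0" --pt "0.15 0 0 0 0 0 0" --pt "0.15 0 0 0 0 0 0"

```text
clock: 13.18
ee_pos: [603.5, -205.1, 167.5]
eef_rot: [0.188, 3.135, 0.001]
force: [0.4, 0.6, -0.4]
finger_gap: 21.3
grip_force: 15.0
```

```bash
cat > fz.py <<'E'
from h import *
np.set_printoptions(precision=2,suppress=True)
L=[]
for i in range(8):
    optics.grab_frame("side");s=r.sense();L.append(np.r_[s["force"],s["ee_pos"]])
L=np.array(L);print(s["clock"],L.mean(0),L.std(0),s["finger_gap"])
E
python3 fz.py
```

```text
13.575 [  -0.03   -0.28   -0.12  603.41 -205.02  167.52] [0.4  0.43 0.41 0.07 0.02 0.12] 21.311450973458427
```

>>> jog_arm --pt "0.15 0 0 0.013 0 0 0" --pt "0.15 0 0 0.013 0 0 0" --pt "0.15 0 0 0.013 0 0 0" --pt "0.15 0 0 0 0 0 0" --pt "0.15 0 0 0 0 0 0"

```text
clock: 14.2
ee_pos: [603.3, -205.0, 161.4]
eef_rot: [0.188, 3.136, 0.001]
force: [0.6, -0.5, 1.2]
finger_gap: 21.1
grip_force: 15.0
```

```bash
python3 fz.py
```

```text
14.6 [  -0.19    0.2     0.04  603.29 -204.97  161.4 ] [0.37 0.53 0.23 0.01 0.01 0.01] 21.687992615641736
```

Still no contact. I'll step down 2 mm.

>>> jog_arm --pt "0.15 0 0 0.007 0 0 0" --pt "0.15 0 0 0.007 0 0 0" --pt "0.15 0 0 0 0 0 0" --pt "0.15 0 0 0 0 0 0"

```text
clock: 15.1
ee_pos: [603.4, -205.0, 159.4]
eef_rot: [0.188, 3.135, 0.001]
force: [-0.4, 0.3, 2.6]
finger_gap: 21.3
grip_force: 15.0
```

```bash
python3 fz.py
```

```text
15.5 [   0.05    0.16    2.12  603.35 -205.    159.36] [0.39 0.46 0.31 0.01 0.01 0.03] 21.21230004866864
```

>>> jog_arm --pt "0.15 0 0 0.008 0 0 0" --pt "0.15 0 0 0.007 0 0 0" --pt "0.15 0 0 0 0 0 0" --pt "0.15 0 0 0 0 0 0"

```text
clock: 16.0
ee_pos: [603.4, -205.0, 157.1]
eef_rot: [0.188, 3.136, 0.001]
force: [-0.4, -0.2, 3.9]
finger_gap: 21.3
grip_force: 15.0
```

```bash
python3 fz.py; python3 - <<'E'
from h import *
f=optics.grab_frame("wrist");g=optics.grab_frame("side")
o=proj(g,(600,-205,120)).astype(int)
b=g["image"][o[1]-50:o[1]+50,o[0]-50:o[0]+50]
cv2.imwrite("pics/end.png",np.hstack([cv2.resize(f["image"][130:330,180:380],(400,400)),cv2.resize(b,(400,400),interpolation=cv2.INTER_CUBIC)]))
E
```

```text
16.4 [   0.4    -0.01    3.89  603.34 -205.    157.09] [0.56 0.37 0.44 0.01 0.01 0.03] 21.089006494568768
```

View pics/end.png

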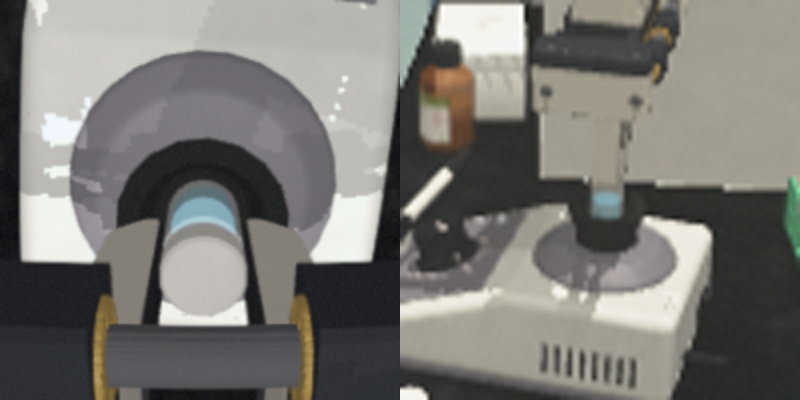

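The picture shows the vial standing upright in the cup, at (205,210) in the wrist view and (605,205) in the side view. The 4.0 N over the no-load reading corresponds to about 3 mm of travel, so I'm handing in.

```bash
python3 -c "
from rig import r
print(r.hand_in())"
```

```text
the job is handed in; nothing more can be done
None
```

I handed the job in with the knob on the bold mark (about 1.5° off) and the sample vial held upright in the cup at about 4 N, roughly 3 mm of its travel; nothing else was handled, and I saw no verdict.

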